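# Cock the vial cap flipper and load a vial

## Task

Make the cap flipper ready for the next vial: lift its sprung arm a little by the knob, draw it back over the catch, set it down behind the sear and ease it on so that the hair-trigger catch holds it, without ramming the catch or buffer, touching the catch or letting the arm snap. Then stand the pink-capped vial upright in the flipper's blue cup, leaving the arm cocked and everything else where it is.

Things in the scene. Friction and masses are not known exactly. Their poses are not given: they have to be found in the camera images.
- flipper: Cap flipper: white base plate 240 (x) by 250 (y) by 14 mm, screwed to the table. Origin: centre of its underside, on the table; z up. On it stand the pivot post (at x +70, y +40 mm), a small blue cup (point cup), the sprung arm and the catch.
- pivot (a point): Axis of the arm's vertical pivot post, at the base's top (14 mm above the table). Post 22 mm across, up to 86 mm above the table.
- swing (a joint): Swing of the arm about the pivot, rad: 0 = at rest over the cup, grows as it is drawn back (clockwise seen from above). The arm points from the pivot along world yaw = the base's yaw + 4.342 - swing (at 1.2: along the base's -x). A spring pulls it to 0: at the knob 2.6 N at 0, rising evenly to 6.0 N at 1.2. Stop at 1.5. The catch holds it somewhere between 1.0 and 1.32.
- striker: Sprung arm: aluminium bar 18 mm wide, 165 mm long, 52 to 68 mm above the table when down. It can be lifted straight up by at most 14 mm at any swing; a light spring and its weight (3 N) press it down. 100 mm from the pivot a pin 10 mm across hangs under it, its foot 40 mm above the table (arm down). Origin on the pivot axis, at table height when down; x along the arm.
- knob_top (a point): Centre of the top of the arm's upright black knob with yellow band: 18 mm across, 36 mm tall, standing on the bar 140 mm from the pivot; its top is 104 mm above the table with the arm down. It is round and may turn in a grip.
- catch: Catch of the arm: two steel rails along the base's y, at x -30 mm, and between them a dark head with sear, red trigger tab and buffer, clamped anywhere within 14 mm either way of the rails' zero: find it by feel. Origin: on the base's top at that zero, axes as the base. The head bears about 8 N when it holds the arm; more than 14 N from the arm, on sear or buffer, harms it.
- sear_zero (a point): Where the foot of the sear's holding face is if the head stands at zero (really up to 14 mm to base +y or -y of it). The face looks to base +y; the sear, 22 (x) by 8 (y) mm, lies to -y of it, top 46 mm above the table: lift the arm over it by more than 6 mm. Held, the pin's centre is 5 mm to +y of the face. Sear and red tab (out to base -x, 41 mm up) sink under 1.5 N and free the arm.
- buffer_zero (a point): Nose of the black rubber buffer if the head stands at zero; it always sits 18 mm to base +y of the sear's face, 66 mm above the table, nothing of the head stands above 72 mm. The bar's rear side, lifted or down, meets it when the pin is 4 mm beyond where it hooks; the nose gives 1 mm per 2.2 N, so at the knob the draw then stiffens by 1.1 N per mm.
- cup (a point): Centre of the cup's floor, 14 mm above the table, under the knob when the arm is at rest (the arm then blocks it). Blue cup: bore 31 mm, wall 4 mm, rim 12 mm above its floor.
- vial_tray: White tray 190 by 190 mm, fixed, floor 4 mm thick, rim 10 mm high; the three vials stand on it, their places changing. Origin: centre of its underside.
- vial_pink: The vial to load: glass body 24 mm across and 40 mm tall, thinner neck, pink cap 21 mm across, 54 mm tall in all, 30 g. Origin: centre of its foot; z up.
- vial_blue: Like the pink one, with a blue cap. Leave alone.
- vial_grey: Like the pink one, with a grey cap. Leave alone.
- carton: Purple carton 75 x 65 x 75 mm with an open white flap. Leave alone.
- notes: Pink note block 75 x 75 x 18 mm. Leave alone.
- swab: White swab packet 55 x 45 x 6 mm. Leave alone.
- pen: Black pen 140 mm long. Leave alone.
Mind the look-alikes: they are no part of the job. Leave any purple look-alike of the vial_pink alone.

How it is judged:
By the outcome, as a careful person would: the job done as asked, in the order asked, and still so for the second after the job is handed in, with the robot touching nothing.
It also fails if it takes over 72 s, if anything falls off the work surface, if the arm or the gripper's body presses on something with over 40 N, if the wrist force passes 120 N, or if a joint passes its speed limit or range.

## Robot

A 7-joint arm with a two-finger parallel gripper is mounted at the origin on the work surface. World frame = base frame: x ahead of the robot, y to its left, z up, the work surface at z = 0. Lengths are in m, angles in rad, forces in N, time in s.
With the tool pointing down it reaches from about 0.425 to 0.925 m from the base axis. Payload 6.8 kg.
Tool frame: the origin (TCP) lies midway between the tips of the shut fingers; the grasp point (between the pads) lies 19 mm behind it (grip_point_offset is the distance from the TCP to the grasp point, in m); y points along the fingers, x is the direction in which the jaws open and shut, and the axes are right-handed (so a half turn about y gives the same grasp; the last joint's range is limited). The gripper opens to 85 mm and grips with 20 to 120 N. Pads are 22 mm wide; open, the fingers measure 114 mm over their backs; the gripper's body (76 mm by 85 mm) begins 54 mm behind the grasp point. The pads swing forward as they close: fully open they stand 13 mm farther back than shut.
Start: joints at [1.119, 0.477, 0.022, 1.555, -0.011, 1.109, -0.083], TCP at [0.228, -0.636, 0.194] pointing down, gripper open.
Joint ranges: [-2.96, 2.96], [-0.34, 2.1], [-1.41, 1.46], [0.24, 2.44], [-1.37, 4.51], [0.17, 1.92], [-2.96, 2.96]. Speed limits (rad/s): [2.39, 2.39, 3.14, 3.14, 3.14, 3.14, 3.14].

## Interface

Orientations are given as a unit quaternion [w, x, y, z].
In Python, from station import get_obs, read_camera, hand_in, grip_point_offset gives the robot as it stands.
- The arm moves only by the tool play_rows, never from a script. Its argument "increments" is a list of rows, each a list of 2 entries, a list of its own where there are three numbers: the shift along the tool's x, y, z in m, then the turn, a rotation vector about the tool's x, y, z in degrees. In form: [[[tx, ty, tz], [ax, ay, az]], ...]. A call has 1 to 20 rows; each row shifts and turns the commanded pose from where the row before left it, along the tool's axes as they then stand; what a row does not reach is not made up. A row lasts 1/12 s, in which the tool goes at most 41.7 mm and 7.16 degrees, less where a joint would pass 70% of its speed; a pose out of reach is approached as far as the arm can. A call with a gripper value outside its range is refused whole. "gripper" is the finger opening in m, from 0 to 0.0854, set as the call begins (left out, the last holds). The fingers move at their own pace and stop on an object; "grip_force" is the grip in N (left out, the last holds). Time passes only in rows, so rows that do not move let the fingers close. It gives the time, the measured TCP pose, the force and the opening at its end, in the units of the state.
- get_obs(): the state, without advancing time (a new reading comes with each control period).
- read_camera(name): name is "scene" or "top" or "wrist"; returns a dict with "color" (420x560x3 uint8, red, green, blue), "range_z" (420x560 float32, m along the optical axis (not along the pixel's ray), 0 where there is no reading), "intrinsics" (3x3 intrinsics, pixels), "R" (3x3) and "t" (3): a world point X has camera coordinates R X + t; the wrist camera has in their place "hand_eye" (4x4, takes a point from camera to tool coordinates, whose origin is the TCP and whose axes are the tool frame's). Camera axes: x right, y down, z forward; pixel columns grow to the right and rows downward; lengths in m; the calibration is good to about 2 mm. A picture is of the moment at which its call begins: read the wrist's pose just before it.
- hand_in(): hands the job in, once; it reports no verdict.
The state is a dict: "t": time; "q": joint angles; "joint_vel": joint speeds; "joint_torque": joint torques, N m; "eef_pos": TCP position; "tool_rot": TCP orientation; "contact_force": force on the tool from outside, world axes, zero at the start; "torque": the same for the moment, N m; "gripper_width": opening from 0.0 (shut) to 1.0 (fully open).
Only numpy, scipy, OpenCV 4.12 (cv2) and the standard library are available. Lean on these libraries where they do the work, as an engineer would, in place of code of your own. Each camera call takes 0.05 s, during which the arm holds its last target. There are 200 camera calls.

## Working session

There is one attempt and no reset: what is moved stays moved. The work goes in short steps, Python scripts to look and compute and a tool call to move; the robot and the scene stay as the last step left them, time stands still between calls to the robot, and variables do not carry over. Pictures are saved under pics/ and viewed, about 8 in all and at most 12, crops included, and the job is handed in when it is done.

Besides the shell and the picture viewer there is one more tool, called in YAML: its name, and indented under it one key for each argument. play_rows: Moves the arm, as the interface text tells. Its arguments: {"type":"object","properties":{"increments":{"type":"array","items":{"type":"array"}},"gripper":{"type":"number"},"grip_force":{"type":"number"}},"required":["increments"]}

```bash
mkdir -p pics; ls
cat > h.py <<'E'
import numpy as np, cv2, sys
from station import *
from scipy.spatial.transform import Rotation as Ro
def snap(n):
    o=get_obs(); c=read_camera(n); return o,c
def save(c,name,crop=None,s=1):
    im=c["color"][:,:,::-1]
    if crop: im=im[crop[1]:crop[3],crop[0]:crop[2]]
    cv2.imwrite("pics/"+name,cv2.resize(im,None,fx=s,fy=s,interpolation=cv2.INTER_CUBIC))
def campose(o,c):
    if "R" in c: R=np.array(c["R"]).T; return R,-R@np.array(c["t"])
    w,x,y,z=o["tool_rot"]; T=Ro.from_quat([x,y,z,w]).as_matrix(); H=np.array(c["hand_eye"])
    return T@H[:3,:3], T@H[:3,3]+np.array(o["eef_pos"])
def plane(o,c,u,v,z):
    R,p=campose(o,c); d=R@np.linalg.inv(c["intrinsics"])@np.array([u,v,1.]); return p+d*(z-p[2])/d[2]
def proj(o,c,X):
    R,p=campose(o,c); q=np.array(c["intrinsics"])@(R.T@(np.array(X)-p)); return q[:2]/q[2]
def cloud(o,c):
    R,p=campose(o,c); Z=c["range_z"]; v,u=np.mgrid[:420,:560]
    d=np.stack([u,v,np.ones_like(u)],-1)@np.linalg.inv(c["intrinsics"]).T
    return (d*Z[...,None])@R.T+p
E
python3 - <<'E'
from h import *
o,c=snap("top"); save(c,"top.png",s=1.4); o,s=snap("scene"); save(s,"scene.png",s=1.4)
print(o, grip_point_offset() if callable(grip_point_offset) else grip_point_offset)
print(campose(o,c),campose(o,s),c["intrinsics"])
E
```

```text
pics
{'t': 0.05, 'q': array([ 1.11891918,  0.47778401,  0.02234229,  1.55639529, -0.01149372,
        1.109328  , -0.08308306]), 'joint_vel': array([-0.00075042, -0.00082473, -0.00074864, -0.00012156, -0.00066451,
        0.000546  , -0.00170123]), 'joint_torque': array([ 1.56032544e-03, -5.98305702e+01,  1.61367640e+00, -2.82256079e+01,
        1.26720546e-02,  5.22907474e-03,  1.78849319e-05]), 'eef_pos': array([ 0.22727082, -0.63491166,  0.19296034]), 'tool_rot': array([ 0.57848374, -0.57783883,  0.4076415 , -0.40655536]), 'contact_force': array([ 0.20116786,  0.53140734, -0.92649266]), 'torque': array([-0.01874037, -0.00658617,  0.03615632]), 'gripper_width': 0.9962388868239818} 0.0187
(array([[ 0.00487401, -0.98294371,  0.18384208],
       [-0.99981293, -0.00823129, -0.01750306],
       [ 0.01871778, -0.18372238, -0.98279995]]), array([0.32129285, 0.04207711, 1.28757313])) (array([[ 0.72518445,  0.39770885, -0.56208112],
       [ 0.6885094 , -0.42819799,  0.58532153],
       [-0.00789445, -0.81146421, -0.5843488 ]]), array([ 1.1223608 , -0.6016773 ,  0.68744762])) [[412.64736268   0.         279.12002091]
 [  0.         412.64736268 211.27476534]
 [  0.           0.           1.        ]]
```

View pics/top.png

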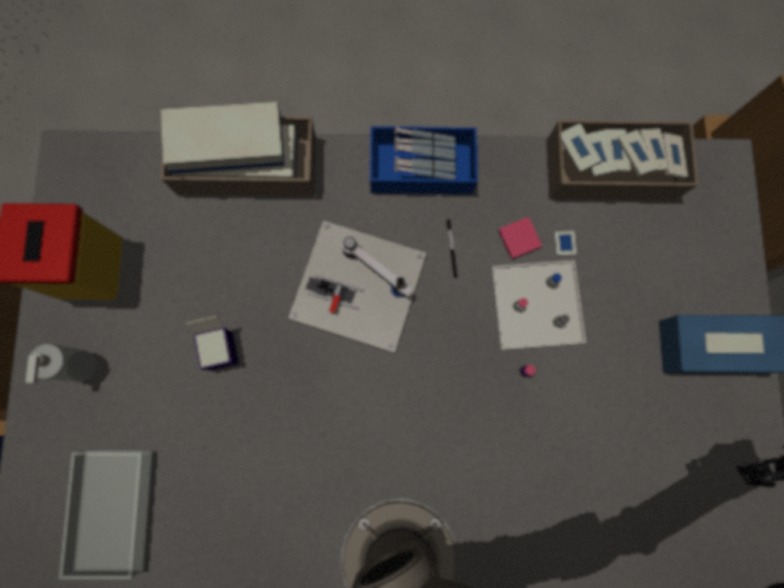

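View pics/scene.png

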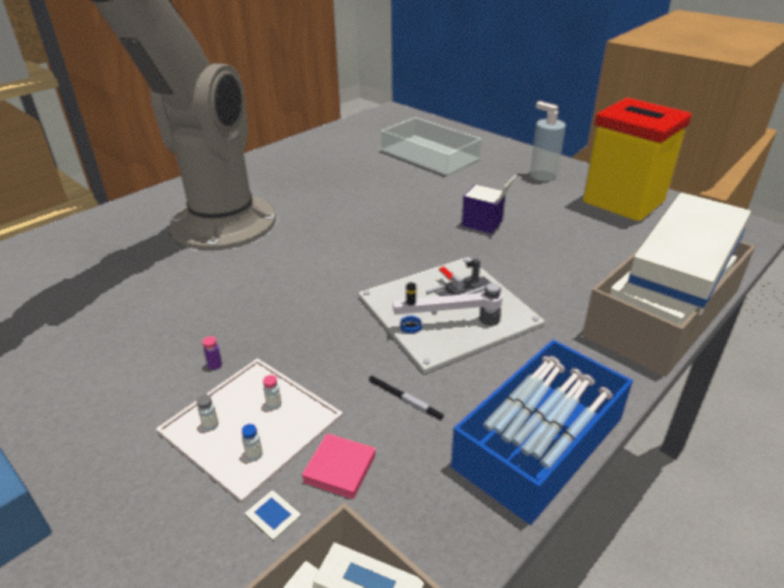

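Top view (shown at 1.4x): the plate's corners are at (325,222), (426,253), (396,350) and (290,319). The pivot is at (350,243), the knob at about (402,284), and the pink vial on the tray at (521,304). The purple look-alike is off the tray at (528,370). Next I'll measure these.

```bash
cat >> h.py <<'E'
def toolinfo(o):
    w,x,y,z=o["tool_rot"]; return Ro.from_quat([x,y,z,w]).as_matrix()
def inc(o,target):  # world displacement in tool axes
    return toolinfo(o).T@(np.array(target)-np.array(o["eef_pos"]))
E
python3 - <<'E'
from h import *
o,c=snap("top"); im=c["color"].astype(int); hsv=cv2.cvtColor(c["color"],cv2.COLOR_RGB2HSV)
m=((hsv[...,1]<40)&(hsv[...,2]>150)).astype(np.uint8)
m=cv2.morphologyEx(m,cv2.MORPH_CLOSE,np.ones((9,9)))
cs,_=cv2.findContours(m,cv2.RETR_EXTERNAL,cv2.CHAIN_APPROX_NONE)
for k in cs:
    if cv2.contourArea(k)<1500: continue
    r=cv2.minAreaRect(k); z=0.014 
    b=cv2.boxPoints(r); P=np.array([plane(o,c,u,v,z) for u,v in b]); print(r,cv2.contourArea(k)); print(P[:,:2].round(4),P.mean(0).round(4),[round(np.linalg.norm(P[i]-P[i-1]),4) for i in range(4)])
    e=P[1]-P[0]; print("edge ang",np.degrees(np.arctan2(e[1],e[0])))
m=((hsv[...,0]>160)&(hsv[...,1]>120)&(hsv[...,2]>90)).astype(np.uint8)
n,l,s,ce=cv2.connectedComponentsWithStats(m)
for i in range(1,n):
    if s[i,4]>15: print(s[i],ce[i],plane(o,c,*ce[i],0.056).round(4))
print("tool",toolinfo(o).round(3)); print(read_camera("wrist")["hand_eye"].round(4))
E
```

```text
((383.93792724609375, 217.7551727294922), (56.13874435424805, 56.720069885253906), 85.2363510131836) 2950.0
[[ 0.6234 -0.2163]
 [ 0.6405 -0.3979]
 [ 0.4614 -0.4029]
 [ 0.4455 -0.2258]] [ 0.5427 -0.3107  0.014 ] [np.float64(0.1781), np.float64(0.1824), np.float64(0.1792), np.float64(0.1779)]
edge ang -84.6135550195501
((157.2099609375, 94.07640075683594), (35.25215530395508, 81.15357208251953), 86.24827575683594) 2716.0
[[1.0004 0.5636]
 [1.0236 0.2971]
 [0.8986 0.2844]
 [0.8766 0.5466]] [0.9498 0.4229 0.014 ] [np.float64(0.125), np.float64(0.2675), np.float64(0.1256), np.float64(0.2631)]
edge ang -85.03391235929398
[357 156  29  28 530] [371.10943396 169.55849057] [ 0.686  -0.2652  0.056 ]
[371 214   5   5  20] [372.9  215.95] [ 0.5396 -0.2654  0.056 ]
[375 261   7   7  39] [377.97435897 264.02564103] [ 0.3943 -0.2752  0.056 ]
tool [[ 0.337 -0.001  0.941]
 [-0.941  0.002  0.337]
 [-0.002 -1.    -0.   ]]
[[ 1.000e+00  6.000e-04  5.000e-04  1.000e-04]
 [-3.000e-04 -2.753e-01  9.614e-01 -1.788e-01]
 [ 7.000e-04 -9.614e-01 -2.753e-01  7.050e-02]
 [ 0.000e+00  0.000e+00  0.000e+00  1.000e+00]]
```

Run:
```python
from h import *
o,c=snap("top")
P=np.array([plane(o,c,u/1.4,v/1.4,0.014) for u,v in [(325,222),(426,253),(396,350),(290,319)]]); print(P.round(4),P.mean(0))
for i in range(4):
    e=P[i]-P[i-1]; print(np.linalg.norm(e),np.degrees(np.arctan2(e[1],e[0])))
ctr=P.mean(0); yaw=np.radians(-17)
k=Ro.from_euler('z',yaw).as_matrix(); pv=ctr+k@[.07,.04,0]; a=yaw+4.342; kn=pv+.14*np.array([np.cos(a),np.sin(a),0]); print("pivot",pv,"knob",kn)
t=[kn[0],kn[1],.27]; print("inc",inc(o,t), "dist",np.linalg.norm(inc(o,t)))
```

```text
[[ 0.7304  0.1711  0.014 ]
 [ 0.6593 -0.0604  0.014 ]
 [ 0.438   0.0073  0.014 ]
 [ 0.5052  0.2428  0.014 ]] [0.583239   0.09018477 0.014     ]
0.23627766782099616 -17.672728975730585
0.2420840537532986 -107.06818844247863
0.23140304226439298 163.00616975372319
0.24492559528510854 74.06918298252569
pivot [0.6618752  0.10797094 0.014     ] knob [ 0.57525632 -0.00201619  0.014     ]
inc [-0.47891514 -0.07622717  0.54092901] dist 0.7264808920996105
```

play_rows:
  increments:
    - [[-0.0239,-0.0038,0.027],[0,0,0]]
    - [[-0.0239,-0.0038,0.027],[0,0,0]]
    - [[-0.0239,-0.0038,0.027],[0,0,0]]
    - [[-0.0239,-0.0038,0.027],[0,0,0]]
    - [[-0.0239,-0.0038,0.027],[0,0,0]]
    - [[-0.0239,-0.0038,0.027],[0,0,0]]
    - [[-0.0239,-0.0038,0.027],[0,0,0]]
    - [[-0.0239,-0.0038,0.027],[0,0,0]]
    - [[-0.0239,-0.0038,0.027],[0,0,0]]
    - [[-0.0239,-0.0038,0.027],[0,0,0]]
    - [[-0.0239,-0.0038,0.027],[0,0,0]]
    - [[-0.0239,-0.0038,0.027],[0,0,0]]
    - [[-0.0239,-0.0038,0.027],[0,0,0]]
    - [[-0.0239,-0.0038,0.027],[0,0,0]]
    - [[-0.0239,-0.0038,0.027],[0,0,0]]
    - [[-0.0239,-0.0038,0.027],[0,0,0]]
    - [[-0.0239,-0.0038,0.027],[0,0,0]]
    - [[-0.0239,-0.0038,0.027],[0,0,0]]
    - [[-0.0239,-0.0038,0.027],[0,0,0]]
    - [[-0.0239,-0.0038,0.027],[0,0,0]]

```text
t: 1.92
eef_pos: [0.5753, -0.0019, 0.2702]
tool_rot: [-0.578, 0.578, -0.407, 0.407]
contact_force: [0.6, 1.3, -0.5]
gripper_width: 0.999
```

play_rows:
  increments:
    - [[0,0,0],[0,-4,0]]
    - [[0,0,0],[0,-4,0]]
    - [[0,0,0],[0,-4,0]]
    - [[0,0,0],[0,-4,0]]
    - [[0,0,0],[0,-4,0]]
    - [[0,0,0],[0,-4,0]]
    - [[0,0,0],[0,-4,0]]
    - [[0,0,0],[0,-4,0]]
    - [[0,0,0],[0,0,0]]
    - [[0,0,0],[0,0,0]]
    - [[0,0,0],[0,0,0]]

```text
t: 2.83
eef_pos: [0.5748, -0.0036, 0.2699]
tool_rot: [-0.668, 0.668, -0.233, 0.233]
contact_force: [0.5, 0.3, 0.5]
gripper_width: 1.002
```

Run:
```python
from h import *
o,c=snap("wrist"); save(c,"w1.png",s=1.4); print(o["eef_pos"],toolinfo(o).round(4),o["q"].round(3),o["contact_force"])
np.savez("w1.npz",col=c["color"],rz=c["range_z"],K=c["intrinsics"],H=c["hand_eye"],p=o["eef_pos"],r=o["tool_rot"])
```

```text
[ 0.57475107 -0.00358273  0.26985028] [[ 7.834e-01 -1.000e-04  6.215e-01]
 [-6.215e-01 -0.000e+00  7.834e-01]
 [-1.000e-04 -1.000e+00 -1.000e-04]] [ 0.268  0.285 -0.459  1.682  0.134  1.206 -0.893] [0.45037288 0.30112536 0.50364786]
```

View pics/w1.png

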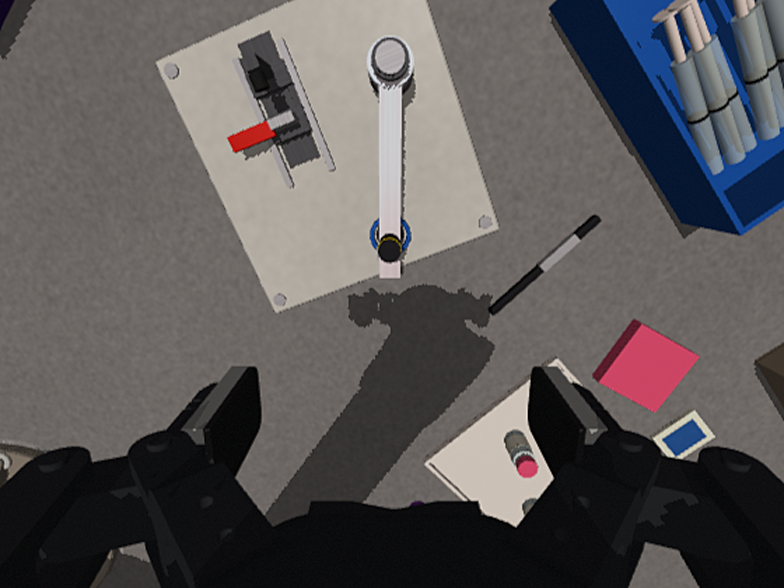

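The knob top is at about (390,247), the pivot top at (390,58), and the plate corners at (157,62), (277,312) and (497,228). The catch head shows the buffer near (262,78), the steel sear near (282,121) and the red tab at (250,137).

```bash
cat > w1.py <<'E'
from h import *
d=np.load("w1.npz"); o={"eef_pos":d["p"],"tool_rot":d["r"]}; c={"color":d["col"],"range_z":d["rz"],"intrinsics":d["K"],"hand_eye":d["H"]}
def pt(u,v,z): return plane(o,c,u/1.4,v/1.4,z)
E
python3 - <<'E'
from w1 import *
im=c["color"]; g=cv2.cvtColor(im,cv2.COLOR_RGB2GRAY)
A,B,C=[pt(*q,.014) for q in [(157,62),(277,312),(497,228)]]
for a,b in((B,A),(B,C)): e=b-a; print(np.linalg.norm(e),np.degrees(np.arctan2(e[1],e[0])))
yaw=np.arctan2(*(C-B)[1::-1]); yaw2=np.arctan2(*(A-B)[1::-1])-np.pi/2; 
ctr=(A+C)/2; print("ctr",ctr,np.degrees([yaw,yaw2]))
pv=pt(390,57,.086); kn=pt(390,247,.104); print("piv",pv,"kn",kn,np.linalg.norm((kn-pv)[:2]),np.degrees(np.arctan2(*(kn-pv)[1::-1]))-248.78+360)
for y in (yaw,yaw2,np.radians(-17.2)):
  R=Ro.from_euler('z',y).as_matrix(); print("pred piv",ctr+R@[.07,.04,0],"piv in base",R.T@(pv-ctr))
# depth-based points on head in base frame
y=(yaw+yaw2)/2; R=Ro.from_euler('z',y).as_matrix(); X=(cloud(o,c)-ctr)@R
pc=pv+0; 
x0,y0,x1,y1=150,10,250,140
sc=6; crop=cv2.resize(im[y0:y1,x0:x1,::-1],None,fx=sc,fy=sc*.75,interpolation=cv2.INTER_CUBIC)
cv2.imwrite("pics/head.png",crop)
hh=cloud(o,c)[...,2]
for v in range(30,120,3): print(v,[ (int(X[v,u,0]*1e3),int(X[v,u,1]*1e3),int(hh[v,u]*1e3)) for u in range(172,222,7)])
E
```

```text
0.2456049861121237 72.64950318012201
0.23292702280042996 -17.037907212388873
ctr [0.58438445 0.09398198 0.014     ] [-17.03790721 -17.35049682]
piv [0.66245293 0.11069951 0.086     ] kn [0.57789673 0.00425219 0.104     ] 0.13594404062760912 -17.24179852970508
pred piv [0.6630324  0.11171612 0.014     ] piv in base [0.06974384 0.03885822 0.072     ]
pred piv [0.66312798 0.11128678 0.014     ] piv in base [0.0695308  0.03923814 0.072     ]
pred piv [0.66308226 0.11149355 0.014     ] piv in base [0.06963363 0.03905537 0.072     ]
30 [(-41, 110, 13), (-33, 106, 14), (-25, 103, 15), (-17, 101, 13), (-8, 96, 19), (-1, 95, 12), (5, 92, 12), (14, 88, 14)]
33 [(-42, 107, 13), (-34, 103, 15), (-26, 100, 15), (-18, 97, 16), (-10, 93, 19), (-3, 92, 12), (4, 89, 13), (12, 86, 12)]
36 [(-44, 104, 12), (-36, 101, 13), (-28, 98, 14), (-20, 94, 14), (-11, 90, 19), (-4, 89, 13), (3, 86, 12), (11, 82, 14)]
39 [(-45, 101, 12), (-26, 81, 69), (-29, 95, 14), (-21, 92, 14), (-13, 89, 13), (-5, 86, 13), (1, 83, 13), (9, 80, 12)]
42 [(-35, 82, 68), (-28, 79, 68), (-24, 81, 52), (-23, 89, 13), (-15, 85, 15), 
[... 2403 characters left out ...]
56, 26, 33), (-52, 25, 18), (-43, 22, 18), (-36, 19, 14), (-28, 16, 12), (-19, 13, 14)]
105 [(-71, 28, 41), (-71, 29, 13), (-63, 26, 13), (-53, 22, 18), (-46, 20, 12), (-37, 16, 14), (-29, 13, 14), (-21, 10, 14)]
108 [(-81, 29, 11), (-73, 26, 12), (-64, 23, 12), (-56, 19, 13), (-48, 16, 11), (-39, 13, 14), (-31, 10, 13), (-22, 6, 14)]
111 [(-83, 26, 12), (-74, 23, 13), (-66, 19, 11), (-58, 16, 12), (-48, 12, 17), (-41, 9, 13), (-32, 6, 14), (-24, 3, 15)]
114 [(-84, 22, 13), (-76, 19, 13), (-68, 16, 12), (-59, 13, 12), (-50, 9, 18), (-42, 6, 15), (-34, 3, 14), (-25, 0, 13)]
117 [(-86, 19, 13), (-78, 16, 12), (-69, 13, 12), (-61, 9, 12), (-51, 5, 19), (-44, 3, 12), (-35, 0, 14), (-27, -3, 12)]
```

View pics/head.png

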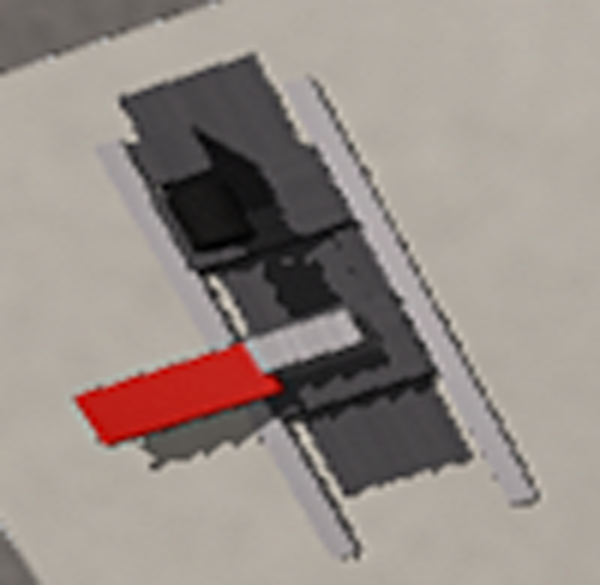

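Enlarged crop: the sear's steel top has its holding-face edge from (245,345) to (345,308). The buffer's nose edge runs from (200,252) to (255,235).

Run:
```python
from w1 import *
ctr=np.array([.5844,.0940,0]); R=Ro.from_euler('z',np.radians(-17.2)).as_matrix()
f=lambda x,y,z:(R.T@(plane(o,c,150+(x+.5)/6-.5,10+(y+.5)/4.5-.5,z)-ctr)).round(4)
print("face",f(245,345,.046),f(345,308,.046)); print("back",f(360,340,.046)); print("nose",f(200,252,.060),f(255,235,.060),f(200,252,.070),f(255,235,.07))
print("tab",f(78,398,.041),f(105,443,.041))
# knob by depth / colour
X=cloud(o,c); m=(X[...,2]>.097)&(X[...,2]<.112); m[:140]=0; m[230:]=0
v,u=np.nonzero(m); print("knob",len(u),u.mean(),v.mean(),np.ptp(u),np.ptp(v),X[m].mean(0), plane(o,c,u.mean(),v.mean(),.104))
m=(X[...,2]>.08)&(X[...,2]<.092); m[80:]=0
v,u=np.nonzero(m); print("piv",len(u),u.mean(),v.mean(),np.ptp(u),np.ptp(v), plane(o,c,u.mean(),v.mean(),.086))
```

```text
face [-0.0411  0.039   0.046 ] [-0.0193  0.0401  0.046 ]
back [-0.0198  0.0321  0.046 ]
nose [-0.0366  0.059   0.06  ] [-0.0254  0.0589  0.06  ] [-0.0345  0.0567  0.07  ] [-0.0236  0.0566  0.07  ]
tab [-0.0789  0.04    0.041 ] [-0.079   0.0278  0.041 ]
knob 229 277.825327510917 179.1004366812227 16 16 [0.57525349 0.00224803 0.10249451] [0.57544986 0.00247112 0.104     ]
piv 3731 475.5542749932994 32.649155722326455 294 79 [ 0.82277839 -0.00687021  0.086     ]
```

play_rows:
  increments:
    - [[-0.0003,0.012,0.0004],[0,0,0]]
    - [[-0.0003,0.012,0.0004],[0,0,0]]
    - [[-0.0003,0.012,0.0004],[0,0,0]]
    - [[-0.0003,0.012,0.0004],[0,0,0]]
    - [[-0.0003,0.012,0.0004],[0,0,0]]
    - [[-0.0003,0.012,0.0004],[0,0,0]]
    - [[-0.0003,0.012,0.0004],[0,0,0]]
    - [[-0.0003,0.012,0.0004],[0,0,0]]
    - [[-0.0003,0.012,0.0004],[0,0,0]]
    - [[-0.0003,0.012,0.0004],[0,0,0]]
    - [[-0.0003,0.012,0.0004],[0,0,0]]
    - [[0,0.008,0.0004],[0,0,0]]
    - [[0,0,0],[0,0,0]]
    - [[0,0,0],[0,0,0]]
  gripper: 0.05

```text
t: 4.05
eef_pos: [0.5751, 0.0024, 0.1295]
tool_rot: [-0.668, 0.668, -0.232, 0.232]
contact_force: [0.1, 0.5, 0.1]
gripper_width: 0.583
```

Run:
```python
from h import *
o,c=snap("wrist"); save(c,"w2.png",s=1.0); print(o["eef_pos"],o["contact_force"],o["gripper_width"])
print("proj of point under tcp at z=.104", proj(o,c,[*o["eef_pos"][:2],.104]))
X=cloud(o,c); h=X[...,2]; r=np.hypot(X[...,0]-.5753,X[...,1]-.0025)
m=(h>.098)&(h<.109)&(r<.02); v,u=np.nonzero(m); print("knob",len(u),u.mean(),v.mean(),X[m].mean(0),plane(o,c,u.mean(),v.mean(),.104),np.ptp(u),np.ptp(v))
```

```text
[0.57506072 0.00239157 0.1294851 ] [0.06672868 0.54910301 0.06947818] 0.5830233756684327
proj of point under tcp at z=.104 [280.61378055 226.06869989]
knob 583 280.71012006861065 225.11320754716982 [0.57521699 0.00249023 0.10260951] [0.57552775 0.00287959 0.104     ] 26 26
```

View pics/w2.png

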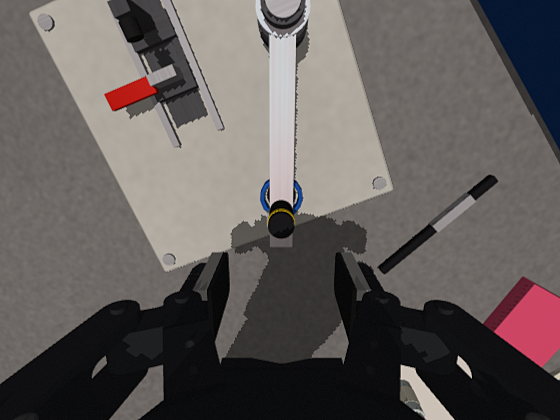

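The knob is at (281,225), centred between the fingers. I'll descend and grip.

play_rows:
  increments:
    - [[0,0.01,0],[0,0,0]]
    - [[0,0.01,0],[0,0,0]]
    - [[0,0.01,0],[0,0,0]]
    - [[0,0.01,0],[0,0,0]]
    - [[0,0.008,0],[0,0,0]]
    - [[0,0.003,0],[0,0,0]]
    - [[0,0,0],[0,0,0]]
    - [[0,0,0],[0,0,0]]

```text
t: 4.77
eef_pos: [0.5752, 0.0024, 0.0788]
tool_rot: [-0.668, 0.668, -0.232, 0.232]
contact_force: [-0.5, -0.1, 0.0]
gripper_width: 0.587
```

play_rows:
  increments:
    - [[0,0,0],[0,0,0]]
    - [[0,0,0],[0,0,0]]
    - [[0,0,0],[0,0,0]]
    - [[0,0,0],[0,0,0]]
    - [[0,0,0],[0,0,0]]
    - [[0,0,0],[0,0,0]]
    - [[0,0,0],[0,0,0]]
    - [[0,0,0],[0,0,0]]
    - [[0,0,0],[0,0,0]]
    - [[0,0,0],[0,0,0]]
  gripper: 0.0
  grip_force: 40

```text
t: 5.6
eef_pos: [0.5752, 0.0024, 0.0789]
tool_rot: [0.668, -0.668, 0.232, -0.232]
contact_force: [-0.7, 0.2, 0.4]
gripper_width: 0.001
```

Run:
```python
from h import *
o,c=snap("wrist"); s=read_camera("scene"); print(o["eef_pos"],o["contact_force"],o["gripper_width"])
a=c["color"][120:420,130:430]; b=cv2.resize(s["color"][150:300,230:400],(340,300),interpolation=cv2.INTER_CUBIC)
cv2.imwrite("pics/w3.png",cv2.hconcat([a,b])[:,:,::-1])
```

```text
[0.57521132 0.00235082 0.07890044] [-0.68956196  0.22162353  0.37734899] 0.0005563156654432746
```

View pics/w3.png

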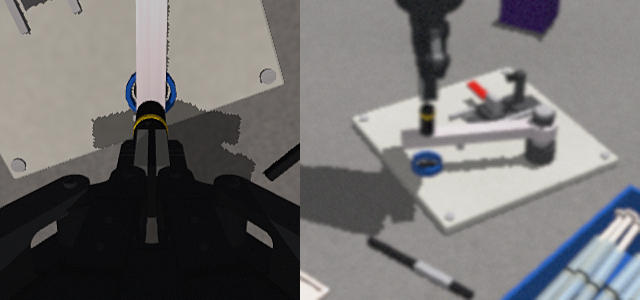

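The fingers look shut without the knob between them, and in the scene view they end right above its top. I'll check the heights numerically in both cameras.

Run:
```python
from h import *
o,c=snap("wrist"); s=read_camera("scene")
T=toolinfo(o); p=o["eef_pos"]
for nm,cam in(("w",c),("s",s)):
    print(nm,"tcp",proj(o,cam,p).round(1),"knobtop",proj(o,cam,[.5753,.0025,.104]).round(1),"knobbase",proj(o,cam,[.5753,.0025,.068]).round(1))
X=(cloud(o,c)-p)@T*1e3
for v in range(205,330,7): print(v,[tuple(X[v,u].astype(int)) for u in (262,270,276,282,288,296)])
X=(cloud(o,s)-p)@T*1e3
u0,v0=proj(o,s,p).astype(int)
for v in range(v0-50,v0+30,4): print(v,s["color"][v,u0],[tuple(X[v,u].astype(int)) for u in (u0-6,u0-3,u0,u0+3,u0+6)])
```

```text
w tcp [280.5 240.1] knobtop [280.4 257.7] knobbase [280.5 233.4]
s tcp [293.  211.9] knobtop [293.2 203.2] knobbase [293.1 215.6]
205 [(np.int64(-13), np.int64(54), np.int64(6)), (np.int64(-6), np.int64(12), np.int64(18)), (np.int64(-2), np.int64(11), np.int64(18)), (np.int64(0), np.int64(12), np.int64(18)), (np.int64(4), np.int64(13), np.int64(17)), (np.int64(11), np.int64(64), np.int64(3))]
212 [(np.int64(-14), np.int64(65), np.int64(-2)), (np.int64(-6), np.int64(12), np.int64(13)), (np.int64(-2), np.int64(11), np.int64(13)), (np.int64(0), np.int64(12), np.int64(13)), (np.int64(4), np.int64(12), np.int64(13)), (np.int64(12), np.int64(66), np.int64(-2))]
219 [(np.int64(-14), np.int64(59), np.int64(-6)), (np.int64(-6), np.int64(12), np.int64(9)), (np.int64(-2), np.int64(12), np.int64(9)), (np.int64(0), np.int64(12), np.int64(9)), (np.int64(4), np.int64(12), np.int64(9)), (np.int64(12), np.int64(66), np.int64(-8))]
226 [(np.int64(-14), np.int64(55), np.int64(-10)), (np.int64(-6), np.int64(10), np.int64(5)), (np.int64(-2), np.int64(1), np.int64(8)), (np.int64(0), np.int64(0), np.int64(
[... 7986 characters left out ...]
100] [(np.int64(-13), np.int64(60), np.int64(-12)), (np.int64(-13), np.int64(61), np.int64(-4)), (np.int64(-17), np.int64(65), np.int64(3)), (np.int64(-13), np.int64(63), np.int64(9)), (np.int64(-3), np.int64(55), np.int64(15))]
233 [32 51 88] [(np.int64(9), np.int64(54), np.int64(-15)), (np.int64(-1), np.int64(64), np.int64(-6)), (np.int64(-2), np.int64(65), np.int64(0)), (np.int64(-1), np.int64(65), np.int64(7)), (np.int64(12), np.int64(55), np.int64(12))]
237 [ 57  71 114] [(np.int64(9), np.int64(66), np.int64(-15)), (np.int64(14), np.int64(63), np.int64(-9)), (np.int64(18), np.int64(60), np.int64(-2)), (np.int64(16), np.int64(63), np.int64(4)), (np.int64(13), np.int64(66), np.int64(12))]
```

Run:
```python
from h import *
o,c=snap("wrist"); s=read_camera("scene"); T=toolinfo(o); p=o["eef_pos"]
X=(cloud(o,c)-p)@T*1e3
m=(abs(X[...,0])<12)&(abs(X[...,2])<16)&(X[...,1]<-27)&(X[...,1]>-90)
v,u=np.nonzero(m); print("wrist finger y max", np.sort(X[m][:,1])[-40::4].round(1))
for vv in range(246,258): print(vv,[tuple(X[vv,uu].round().astype(int).tolist()) for uu in (268,274,280,286,292)])
X=(cloud(o,s)-p)@T*1e3
m=(abs(X[...,0])<20)&(abs(X[...,2])<20)&(X[...,1]<30)&(X[...,1]>-100)
print("scene hist",np.histogram(X[m][:,1],bins=range(-100,31,5)))
print(proj(o,s,p+T@[0,-.043,0]))
```

```text
wrist finger y max [-41.7 -41.6 -41.5 -41.4 -41.2 -40.9 -40.5 -40.5 -40.2 -40.1]
246 [(-6, -24, 6), (-3, -24, 6), (0, -24, 6), (3, -23, 6), (6, -23, 6)]
247 [(-6, -24, 6), (-3, -23, 5), (0, -179, 70), (3, -24, 6), (6, -24, 6)]
248 [(-6, -23, 5), (-3, -24, 5), (0, -24, 5), (3, -24, 5), (6, -24, 5)]
249 [(-6, -25, 5), (-3, -25, 5), (0, -25, 5), (3, -24, 5), (6, -24, 4)]
250 [(-6, -41, 11), (-3, -41, 11), (0, -179, 70), (3, -41, 11), (5, -41, 11)]
251 [(-6, -42, 11), (-3, -42, 11), (0, -42, 11), (3, -41, 11), (5, -42, 11)]
252 [(-6, -44, 11), (-3, -43, 11), (0, -44, 11), (3, -44, 12), (5, -43, 11)]
253 [(-6, -43, 11), (-3, -44, 11), (0, -44, 11), (3, -44, 11), (5, -45, 11)]
254 [(-6, -44, 11), (0, -179, 70), (0, -46, 12), (3, -45, 11), (5, -45, 11)]
255 [(-6, -45, 11), (-3, -45, 11), (0, -45, 11), (3, -46, 11), (5, -47, 11)]
256 [(-5, -48, 11), (-3, -47, 11), (0, -47, 11), (2, -47, 11), (5, -48, 11)]
257 [(-5, -48, 11), (-3, -48, 11), (0, -49, 11), (2, -49, 11), (5, -49, 11)]
scene hist (array([ 5,  3,  4,  4,  4,  4, 14, 22, 18, 17, 18, 10,  8,  0,  7, 28, 19,
       13,  8, 15, 15,  7, 73, 27, 27, 15]), array([-100,  -95,  -90,  -85,  -80,  -75,  -70,  -65,  -60,  -55,  -50,
        -45,  -40,  -35,  -30,  -25,  -20,  -15,  -10,   -5,    0,    5,
         10,   15,   20,   25,   30]))
[293.12629824 196.79771521]
```

The real fingertips lie 40 mm short of the reported TCP along the tool: both the wrist and scene depth show the tips at tool y = -40 mm, and the knob top at -24 mm. The fingers therefore closed above the knob without touching it. I'll allow for this offset from here on: open, lower 43 mm more, and grip.

play_rows:
  increments:
    - [[0,0,0],[0,0,0]]
    - [[0,0,0],[0,0,0]]
    - [[0,0,0],[0,0,0]]
    - [[0,0,0],[0,0,0]]
    - [[0,0,0],[0,0,0]]
    - [[0,0,0],[0,0,0]]
    - [[0,0.006,0],[0,0,0]]
    - [[0,0.006,0],[0,0,0]]
    - [[0,0.006,0],[0,0,0]]
    - [[0,0.006,0],[0,0,0]]
    - [[0,0.006,0],[0,0,0]]
    - [[0,0.006,0],[0,0,0]]
    - [[0,0.004,0],[0,0,0]]
    - [[0,0.003,0],[0,0,0]]
    - [[0,0,0],[0,0,0]]
    - [[0,0,0],[0,0,0]]
  gripper: 0.05

```text
t: 7.23
eef_pos: [0.5752, 0.0024, 0.0358]
tool_rot: [-0.668, 0.668, -0.232, 0.232]
contact_force: [0.5, -0.7, 0.5]
gripper_width: 0.584
```

play_rows:
  increments:
    - [[0,0,0],[0,0,0]]
    - [[0,0,0],[0,0,0]]
    - [[0,0,0],[0,0,0]]
    - [[0,0,0],[0,0,0]]
    - [[0,0,0],[0,0,0]]
    - [[0,0,0],[0,0,0]]
    - [[0,0,0],[0,0,0]]
    - [[0,0,0],[0,0,0]]
    - [[0,0,0],[0,0,0]]
  gripper: 0.0
  grip_force: 40

```text
t: 7.98
eef_pos: [0.5751, 0.0023, 0.0359]
tool_rot: [-0.668, 0.668, -0.232, 0.232]
contact_force: [-1.8, -0.3, 2.0]
gripper_width: 0.195
```

play_rows:
  increments:
    - [[0,-0.0025,0],[0,0,0]]
    - [[0,-0.0025,0],[0,0,0]]
    - [[0,-0.0025,0],[0,0,0]]
    - [[0,-0.0025,0],[0,0,0]]
    - [[0,0,0],[0,0,0]]
    - [[0,0,0],[0,0,0]]
    - [[0,0,0],[0,0,0]]

```text
t: 8.57
eef_pos: [0.5754, 0.0027, 0.0459]
tool_rot: [0.668, -0.668, 0.232, -0.232]
contact_force: [1.5, 4.5, -3.5]
gripper_width: 0.196
```

Run:
```python
from h import *
o,c=snap("wrist"); s=read_camera("scene"); print(o["eef_pos"],o["contact_force"],o["torque"],o["gripper_width"])
T=toolinfo(o);print(T.round(3))
X=cloud(o,c); pv=np.array([.6628,.1113]); d=pv-o["eef_pos"][:2]; print("r",np.linalg.norm(d),np.degrees(np.arctan2(d[1],d[0])))
u=d/np.linalg.norm(d)
# bar top height along arm
for t in np.arange(.02,.11,.02):
    q=o["eef_pos"][:2]+u*t; r=np.hypot(X[...,0]-q[0],X[...,1]-q[1])<.005; z=X[...,2][r]; print(t,np.median(z[(z>.05)&(z<.1)]) if r.any() else None)
# arc step for 2deg
th=np.radians(2); r=np.linalg.norm(d); print("chord",2*r*np.sin(th/2), "tx",r*np.sin(th),"tz",r*(1-np.cos(th)))
```

```text
[0.57535262 0.00268664 0.0459246 ] [ 1.53299937  4.50143079 -3.48746551] [ 0.57567556 -0.13088861 -0.01311424] 0.19577162204975848
[[ 0.785  0.     0.62 ]
 [-0.62   0.     0.785]
 [ 0.    -1.     0.001]]
r 0.13944141115188813 51.1615738321265
0.02 0.07588893088913312
0.04 0.07587370749558751
0.06 0.07591437736163882
0.08 0.07591137831738884
0.1 0.07594463227251785
chord 0.004867176363222219 tx 0.004866435068687402 tz 8.494394009288913e-05
```

play_rows:
  increments:
    - [[-0.00487,0,0.00013],[0,2,0]]
    - [[-0.00487,0,0.00013],[0,2,0]]
    - [[-0.00487,0,0.00013],[0,2,0]]
    - [[-0.00487,0,0.00013],[0,2,0]]
    - [[-0.00487,0,0.00013],[0,2,0]]
    - [[-0.00487,0,0.00013],[0,2,0]]
    - [[-0.00487,0,0.00013],[0,2,0]]
    - [[-0.00487,0,0.00013],[0,2,0]]
    - [[-0.00487,0,0.00013],[0,2,0]]
    - [[-0.00487,0,0.00013],[0,2,0]]
    - [[-0.00487,0,0.00013],[0,2,0]]
    - [[-0.00487,0,0.00013],[0,2,0]]
    - [[-0.00487,0,0.00013],[0,2,0]]
    - [[-0.00487,0,0.00013],[0,2,0]]

```text
t: 9.83
eef_pos: [0.5352, 0.0548, 0.0461]
tool_rot: [-0.591, 0.592, -0.387, 0.388]
contact_force: [2.5, -0.5, -3.4]
gripper_width: 0.193
```

```bash
cat > st.py <<'E'
from h import *
o=get_obs(); T=toolinfo(o); p=o["eef_pos"]; pv=np.array([.6628,.1113]); d=pv-p[:2]; a=np.arctan2(d[1],d[0])
print("t",o["t"],"p",p.round(4),"r",np.linalg.norm(d).round(4),"swing~",(np.radians(-17.4)+4.342-np.pi-a).round(4),"z-ang err deg",np.degrees(np.arctan2(T[1,2],T[0,2])-a).round(2),"F tool",(T.T@o["contact_force"]).round(2),"w",o["gripper_width"].round(3),"q",o["q"].round(2))
E
python3 st.py
```

```text
Traceback (most recent call last):
  File "st.py", line 3, in <module>
    print("t",o["t"],"p",p.round(4),"r",np.linalg.norm(d).round(4),"swing~",(np.radians(-17.4)+4.342-np.pi-a).round(4),"z-ang err deg",np.degrees(np.arctan2(T[1,2],T[0,2])-a).round(2),"F tool",(T.T@o["contact_force"]).round(2),"w",o["gripper_width"].round(3),"q",o["q"].round(2))
                                                                                                                                                                                                                                       ^^^^^^^^^^^^^^^^^^^^^^^^
AttributeError: 'float' object has no attribute 'round'
```

```bash
sed -i 's/o\["gripper_width"\].round(3)/round(o["gripper_width"],3)/' st.py; python3 st.py
```

```text
t 9.8333 p [0.5352 0.0548 0.0461] r 0.1396 swing~ 0.4796 z-ang err deg -0.32 F tool [1.45 3.37 2.11] w 0.193 q [ 0.02  0.46 -0.3   1.99  0.2   0.71 -1.56]
```

play_rows:
  increments:
    - [[-0.00487,0,9e-05],[0,2,0]]
    - [[-0.00487,0,9e-05],[0,2,0]]
    - [[-0.00487,0,9e-05],[0,2,0]]
    - [[-0.00487,0,9e-05],[0,2,0]]
    - [[-0.00487,0,9e-05],[0,2,0]]
    - [[-0.00487,0,9e-05],[0,2,0]]
    - [[-0.00487,0,9e-05],[0,2,0]]
    - [[-0.00487,0,9e-05],[0,2,0]]
    - [[-0.00487,0,9e-05],[0,2,0]]
    - [[-0.00487,0,9e-05],[0,2,0]]
    - [[-0.00487,0,9e-05],[0,2,0]]
    - [[-0.00487,0,9e-05],[0,2,0]]
    - [[-0.00487,0,9e-05],[0,2,0]]
    - [[-0.00487,0,9e-05],[0,2,0]]
    - [[0,0,0],[0,0,0]]
    - [[0,0,0],[0,0,0]]
    - [[0,0,0],[0,0,0]]

```text
t: 11.25
eef_pos: [0.5234, 0.121, 0.0458]
tool_rot: [-0.48, 0.481, -0.518, 0.519]
contact_force: [2.5, -4.0, -1.9]
gripper_width: 0.199
```

```bash
python3 st.py
```

```text
t 11.25 p [0.5234 0.121  0.0458] r 0.1398 swing~ 0.9664 z-ang err deg -0.32 F tool [3.76 1.88 2.83] w 0.199 q [-0.19  0.45 -0.19  2.    0.13  0.7  -2.11]
```

play_rows:
  increments:
    - [[-0.00122,0,0],[0,0.5,0]]
    - [[-0.00122,0,0],[0,0.5,0]]
    - [[-0.00122,0,0],[0,0.5,0]]
    - [[-0.00122,0,0],[0,0.5,0]]
    - [[-0.00122,0,0],[0,0.5,0]]
    - [[-0.00122,0,0],[0,0.5,0]]
    - [[-0.00122,0,0],[0,0.5,0]]
    - [[-0.00122,0,0],[0,0.5,0]]
    - [[-0.00122,0,0],[0,0.5,0]]
    - [[-0.00122,0,0],[0,0.5,0]]
    - [[-0.00122,0,0],[0,0.5,0]]
    - [[-0.00122,0,0],[0,0.5,0]]
    - [[-0.00122,0,0],[0,0.5,0]]
    - [[-0.00122,0,0],[0,0.5,0]]
    - [[-0.00122,0,0],[0,0.5,0]]
    - [[-0.00122,0,0],[0,0.5,0]]
    - [[-0.00122,0,0],[0,0.5,0]]
    - [[-0.00122,0,0],[0,0.5,0]]
    - [[-0.00122,0,0],[0,0.5,0]]
    - [[-0.00122,0,0],[0,0.5,0]]

```text
t: 12.92
eef_pos: [0.5271, 0.1458, 0.0458]
tool_rot: [-0.433, 0.434, -0.558, 0.559]
contact_force: [2.6, -4.3, -2.2]
gripper_width: 0.193
```

play_rows:
  increments:
    - [[-0.00122,0,0],[0,0.5,0]]
    - [[-0.00122,0,0],[0,0.5,0]]
    - [[-0.00122,0,0],[0,0.5,0]]
    - [[-0.00122,0,0],[0,0.5,0]]
    - [[0,0,0],[0,0,0]]
    - [[0,0,0],[0,0,0]]

```text
t: 13.42
eef_pos: [0.5283, 0.1504, 0.0458]
tool_rot: [-0.423, 0.424, -0.566, 0.566]
contact_force: [3.3, -6.1, -3.5]
gripper_width: 0.197
```

```bash
python3 st.py
```

```text
t 13.4167 p [0.5283 0.1504 0.0458] r 0.1401 swing~ 1.1798 z-ang err deg -0.14 F tool [4.96 3.47 4.86] w 0.197 q [-0.28  0.47 -0.14  1.97  0.1   0.71 -2.34]
```

Run:
```python
from h import *
o,c=snap("wrist"); save(c,"w4.png",(160,0,400,260),2.3)
ctr=np.array([.5844,.0940,0]); R=Ro.from_euler('z',np.radians(-17.3)).as_matrix(); X=(cloud(o,c)-ctr)@R*1e3
# bar edge & buffer along base x -28..-32
for x in (-36,-32,-28,-24):
    m=(abs(X[...,0]-x)<1.5)&(X[...,2]>58)&(X[...,2]<85)&(X[...,1]>15)&(X[...,1]<85)
    A=X[m]; h=np.histogram(A[:,1],bins=range(20,86,2)); print(x,[(int(e),int(n),int(np.median(A[(A[:,1]>=e)&(A[:,1]<e+2)][:,2]))) for n,e in zip(*h) if n])
```

```text
-36 [(26, 5, 76), (28, 27, 75), (30, 28, 75), (32, 28, 76), (34, 26, 76), (36, 28, 75), (38, 26, 76), (40, 30, 75), (42, 26, 76), (44, 17, 75), (56, 5, 67), (58, 16, 67), (60, 13, 68), (62, 11, 68), (64, 10, 68), (66, 12, 68), (68, 12, 68), (72, 31, 66), (74, 19, 68), (76, 16, 69), (78, 20, 69), (80, 17, 68), (82, 9, 68)]
-32 [(26, 7, 75), (28, 26, 75), (30, 27, 76), (32, 29, 76), (34, 27, 75), (36, 24, 75), (38, 23, 75), (40, 31, 75), (42, 24, 75), (44, 19, 76), (56, 6, 67), (58, 34, 70), (60, 24, 70), (62, 26, 70), (64, 26, 70), (66, 21, 70), (68, 23, 70), (72, 41, 66), (74, 21, 68), (76, 26, 68), (78, 21, 69), (80, 24, 69), (82, 13, 68)]
-28 [(26, 1, 75), (28, 32, 75), (30, 24, 75), (32, 25, 76), (34, 31, 75), (36, 26, 75), (38, 26, 75), (40, 30, 75), (42, 30, 75), (44, 20, 75), (56, 12, 67), (58, 32, 70), (60, 30, 70), (62, 28, 70), (64, 29, 69), (66, 27, 69), (68, 27, 70), (72, 40, 66), (74, 26, 68), (76, 24, 68), (78, 25, 69), (80, 25, 68), (82, 13, 68)]
-24 [(26, 5, 76), (28, 27, 75), (30, 32, 76), (32, 28, 76), (34, 25, 75), (36, 33, 76), (38, 26, 75), (40, 25, 75), (42, 32, 75), (44, 19, 75), (56, 1, 67), (58, 8, 66), (60, 8, 66), (62, 10, 65), (64, 10, 65), (66, 10, 65), (68, 10, 66), (72, 14, 64), (74, 19, 66), (76, 18, 66), (78, 19, 65), (80, 15, 65), (82, 10, 67)]
```

View pics/w4.png

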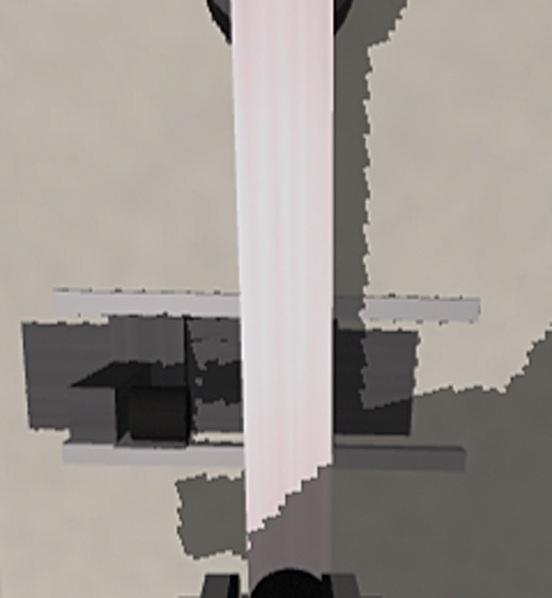

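The bar's rear edge is at base y ≈ 45.5 mm and the buffer nose at ≈ 57.3 mm, so the gap is about 11.8 mm. Hooking should come after roughly 7.8 mm more at the pin. I'll draw about 9.6 mm.

play_rows:
  increments:
    - [[-0.00122,0,0],[0,0.5,0]]
    - [[-0.00122,0,0],[0,0.5,0]]
    - [[-0.00122,0,0],[0,0.5,0]]
    - [[-0.00122,0,0],[0,0.5,0]]
    - [[-0.00122,0,0],[0,0.5,0]]
    - [[-0.00122,0,0],[0,0.5,0]]
    - [[-0.00122,0,0],[0,0.5,0]]
    - [[-0.00122,0,0],[0,0.5,0]]
    - [[-0.00122,0,0],[0,0.5,0]]
    - [[-0.00061,0,0],[0,0.25,0]]
    - [[-0.00061,0,0],[0,0.25,0]]
    - [[0,0,0],[0,0,0]]
    - [[0,0,0],[0,0,0]]
    - [[0,0,0],[0,0,0]]

```text
t: 14.63
eef_pos: [0.5321, 0.1617, 0.0457]
tool_rot: [-0.398, 0.399, -0.584, 0.584]
contact_force: [2.1, -6.3, -3.2]
gripper_width: 0.194
```

```bash
cat > gap.py <<'E'
from h import *
import runpy; runpy.run_path("st.py")
o,c=snap("wrist"); F=[]
ctr=np.array([.5844,.0940,0]); R=Ro.from_euler('z',np.radians(-17.3)).as_matrix(); X=(cloud(o,c)-ctr)@R*1e3
for x in (-35,-32,-29,-26):
    m=(abs(X[...,0]-x)<1.5); b=m&(X[...,2]>60)&(X[...,2]<85)&(X[...,1]>15)&(X[...,1]<85); Y=np.sort(X[b][:,1]); g=np.diff(Y); i=[j for j in np.argsort(g)[-2:]]
    print(x,"bar min",np.percentile(Y,0.3).round(1),"gaps",[(Y[j].round(1),Y[j+1].round(1)) for j in sorted(i)])
    bb=b&(X[...,1]<45); print("  bar z",np.median(X[bb][:,2]).round(1))
E
python3 gap.py
```

```text
t 14.6333 p [0.5321 0.1617 0.0457] r 0.1401 swing~ 1.2646 z-ang err deg -0.28 F tool [5.13 3.24 4.27] w 0.194 q [-0.31  0.48 -0.12  1.96  0.08  0.72 -2.43]
-35 bar min 36.6 gaps [(np.float64(54.2), np.float64(58.0)), (np.float64(69.9), np.float64(72.7))]
  bar z 76.0
-32 bar min 36.5 gaps [(np.float64(54.0), np.float64(57.9)), (np.float64(69.9), np.float64(72.8))]
  bar z 76.0
-29 bar min 36.3 gaps [(np.float64(53.7), np.float64(57.9)), (np.float64(70.0), np.float64(72.8))]
  bar z 76.1
-26 bar min 36.1 gaps [(np.float64(53.5), np.float64(57.9)), (np.float64(70.0), np.float64(72.8))]
  bar z 76.1
```

play_rows:
  increments:
    - [[-0.00049,0,0],[0,0.2,0]]
    - [[-0.00049,0,0],[0,0.2,0]]
    - [[-0.00049,0,0],[0,0.2,0]]
    - [[-0.00049,0,0],[0,0.2,0]]
    - [[-0.00049,0,0],[0,0.2,0]]
    - [[-0.00049,0,0],[0,0.2,0]]
    - [[-0.00049,0,0],[0,0.2,0]]
    - [[0,0,0],[0,0,0]]
    - [[0,0,0],[0,0,0]]
    - [[0,0,0],[0,0,0]]

```text
t: 15.52
eef_pos: [0.5332, 0.1647, 0.0456]
tool_rot: [-0.391, 0.392, -0.588, 0.589]
contact_force: [2.2, -7.0, -3.7]
gripper_width: 0.196
```

```bash
python3 gap.py
```

```text
t 15.5167 p [0.5332 0.1647 0.0456] r 0.1402 swing~ 1.2873 z-ang err deg -0.39 F tool [5.59 3.67 4.77] w 0.196 q [-0.32  0.48 -0.11  1.95  0.08  0.72 -2.45]
-35 bar min 38.9 gaps [(np.float64(56.6), np.float64(58.2)), (np.float64(70.2), np.float64(72.9))]
  bar z 75.8
-32 bar min 38.7 gaps [(np.float64(56.3), np.float64(58.2)), (np.float64(70.1), np.float64(72.8))]
  bar z 76.0
-29 bar min 38.5 gaps [(np.float64(56.0), np.float64(58.2)), (np.float64(70.3), np.float64(72.8))]
  bar z 75.9
-26 bar min 38.3 gaps [(np.float64(55.8), np.float64(58.3)), (np.float64(70.2), np.float64(72.8))]
  bar z 75.8
```

play_rows:
  increments:
    - [[-0.00049,0,0],[0,0.2,0]]
    - [[-0.00049,0,0],[0,0.2,0]]
    - [[0,0,0],[0,0,0]]
    - [[0,0.001,0],[0,0,0]]
    - [[0,0.001,0],[0,0,0]]
    - [[0,0.001,0],[0,0,0]]
    - [[0,0.001,0],[0,0,0]]
    - [[0,0.001,0],[0,0,0]]
    - [[0,0,0],[0,0,0]]
    - [[0,0,0],[0,0,0]]

```text
t: 16.4
eef_pos: [0.5335, 0.1653, 0.0406]
tool_rot: [-0.389, 0.39, -0.59, 0.591]
contact_force: [2.3, -6.4, -2.8]
gripper_width: 0.194
```

```bash
python3 gap.py
```

```text
t 16.4 p [0.5335 0.1653 0.0406] r 0.1402 swing~ 1.2923 z-ang err deg -0.5 F tool [5.02 2.81 4.64] w 0.194 q [-0.33  0.49 -0.11  1.95  0.08  0.71 -2.46]
-35 bar min 39.4 gaps [(np.float64(57.1), np.float64(58.7)), (np.float64(70.8), np.float64(72.9))]
  bar z 70.9
-32 bar min 39.2 gaps [(np.float64(56.8), np.float64(58.7)), (np.float64(70.7), np.float64(72.9))]
  bar z 70.9
-29 bar min 38.9 gaps [(np.float64(56.4), np.float64(58.7)), (np.float64(70.5), np.float64(72.8))]
  bar z 70.9
-26 bar min 38.7 gaps [(np.float64(56.5), np.float64(58.7)), (np.float64(70.6), np.float64(72.8))]
  bar z 70.9
```

play_rows:
  increments:
    - [[0,0.001,0],[0,0,0]]
    - [[0,0.001,0],[0,0,0]]
    - [[0,0.001,0],[0,0,0]]
    - [[0,0.001,0],[0,0,0]]
    - [[0,0.0005,0],[0,0,0]]
    - [[0,0,0],[0,0,0]]
    - [[0,0,0],[0,0,0]]
    - [[0,0,0],[0,0,0]]

```text
t: 17.12
eef_pos: [0.5333, 0.1654, 0.0362]
tool_rot: [-0.389, 0.39, -0.59, 0.591]
contact_force: [1.9, -6.8, -1.2]
gripper_width: 0.197
```

```bash
python3 gap.py
```

```text
t 17.1167 p [0.5333 0.1654 0.0362] r 0.1403 swing~ 1.2925 z-ang err deg -0.5 F tool [5.51 1.26 4.46] w 0.197 q [-0.33  0.49 -0.11  1.96  0.08  0.7  -2.46]
-35 bar min 39.5 gaps [(np.float64(57.0), np.float64(58.7)), (np.float64(70.7), np.float64(72.8))]
  bar z 66.9
-32 bar min 39.2 gaps [(np.float64(56.7), np.float64(58.6)), (np.float64(70.8), np.float64(72.8))]
  bar z 66.9
-29 bar min 39.0 gaps [(np.float64(56.7), np.float64(58.7)), (np.float64(70.8), np.float64(72.7))]
  bar z 67.1
-26 bar min 38.8 gaps [(np.float64(56.6), np.float64(58.7)), (np.float64(70.8), np.float64(72.8))]
  bar z 66.9
```

play_rows:
  increments:
    - [[0.00049,0,0],[0,-0.2,0]]
    - [[0.00049,0,0],[0,-0.2,0]]
    - [[0.00049,0,0],[0,-0.2,0]]
    - [[0.00049,0,0],[0,-0.2,0]]
    - [[0.00049,0,0],[0,-0.2,0]]
    - [[0.00049,0,0],[0,-0.2,0]]
    - [[0,0,0],[0,0,0]]
    - [[0,0,0],[0,0,0]]
    - [[0,0,0],[0,0,0]]

```text
t: 17.92
eef_pos: [0.5324, 0.1631, 0.0363]
tool_rot: [-0.395, 0.396, -0.586, 0.586]
contact_force: [2.0, -5.3, -0.8]
gripper_width: 0.197
```

```bash
python3 gap.py|head -3
```

```text
t 17.9167 p [0.5324 0.1631 0.0363] r 0.1403 swing~ 1.2747 z-ang err deg -0.32 F tool [4.19 0.81 3.81] w 0.197 q [-0.32  0.49 -0.11  1.96  0.09  0.7  -2.44]
-35 bar min 37.7 gaps [(np.float64(55.3), np.float64(57.9)), (np.float64(70.0), np.float64(72.7))]
  bar z 66.8
```

play_rows:
  increments:
    - [[0.00049,0,0],[0,-0.2,0]]
    - [[0.00049,0,0],[0,-0.2,0]]
    - [[0.00049,0,0],[0,-0.2,0]]
    - [[0.00049,0,0],[0,-0.2,0]]
    - [[0.00049,0,0],[0,-0.2,0]]
    - [[0,0,0],[0,0,0]]
    - [[0,0,0],[0,0,0]]

```text
t: 18.55
eef_pos: [0.5316, 0.1609, 0.0363]
tool_rot: [-0.4, 0.401, -0.582, 0.583]
contact_force: [1.2, -6.3, -2.0]
gripper_width: 0.193
```

```bash
python3 gap.py|head -3
```

```text
t 18.55 p [0.5316 0.1609 0.0363] r 0.1402 swing~ 1.258 z-ang err deg -0.27 F tool [5.44 2.03 3.35] w 0.193 q [-0.31  0.49 -0.12  1.96  0.09  0.7  -2.42]
-35 bar min 36.0 gaps [(np.float64(53.5), np.float64(58.0)), (np.float64(70.0), np.float64(72.8))]
  bar z 66.9
```

play_rows:
  increments:
    - [[0.00049,0,0],[0,-0.2,0]]
    - [[0.00049,0,0],[0,-0.2,0]]
    - [[0,0,0],[0,0,0]]
    - [[0,0,0],[0,0,0]]

```text
t: 18.93
eef_pos: [0.5313, 0.16, 0.0363]
tool_rot: [-0.402, 0.403, -0.581, 0.582]
contact_force: [3.0, -6.2, -1.6]
gripper_width: 0.195
```

```bash
python3 gap.py|head -3
```

```text
t 18.9333 p [0.5313 0.16   0.0363] r 0.1402 swing~ 1.251 z-ang err deg -0.27 F tool [4.73 1.59 4.95] w 0.195 q [-0.31  0.49 -0.12  1.96  0.09  0.7  -2.42]
-35 bar min 35.2 gaps [(np.float64(52.8), np.float64(57.9)), (np.float64(70.1), np.float64(72.8))]
  bar z 66.8
```

play_rows:
  increments:
    - [[0.00049,0,0],[0,-0.2,0]]
    - [[0,0,0],[0,0,0]]
    - [[0,0,0],[0,0,0]]

```text
t: 19.23
eef_pos: [0.5312, 0.1597, 0.0364]
tool_rot: [-0.403, 0.404, -0.58, 0.581]
contact_force: [2.1, -5.0, -2.5]
gripper_width: 0.199
```

```bash
python3 gap.py|head -3
```

```text
t 19.2333 p [0.5312 0.1597 0.0364] r 0.1402 swing~ 1.2492 z-ang err deg -0.17 F tool [3.94 2.48 3.65] w 0.199 q [-0.31  0.49 -0.12  1.96  0.09  0.69 -2.41]
-35 bar min 34.6 gaps [(np.float64(52.6), np.float64(58.0)), (np.float64(69.9), np.float64(72.8))]
  bar z 66.9
```

play_rows:
  increments:
    - [[0.00049,0,0],[0,-0.2,0]]
    - [[0,0,0],[0,0,0]]
    - [[0,0,0],[0,0,0]]

```text
t: 19.53
eef_pos: [0.5312, 0.1596, 0.0364]
tool_rot: [-0.405, 0.405, -0.58, 0.58]
contact_force: [2.5, -3.9, -1.9]
gripper_width: 0.193
```

```bash
python3 gap.py|head -3
```

```text
t 19.5333 p [0.5312 0.1596 0.0364] r 0.1402 swing~ 1.2482 z-ang err deg -0.03 F tool [2.83 1.86 3.71] w 0.193 q [-0.31  0.49 -0.12  1.97  0.09  0.69 -2.41]
-35 bar min 34.6 gaps [(np.float64(52.6), np.float64(57.9)), (np.float64(70.0), np.float64(72.7))]
  bar z 66.8
```

The bar has stopped at 52.6 mm and the tool force is falling with each step, so the sear is taking the load. I'll unload it further.

play_rows:
  increments:
    - [[0.00049,0,0],[0,-0.2,0]]
    - [[0.00049,0,0],[0,-0.2,0]]
    - [[0,0,0],[0,0,0]]
    - [[0,0,0],[0,0,0]]

```text
t: 19.92
eef_pos: [0.5311, 0.1593, 0.0364]
tool_rot: [-0.407, 0.407, -0.578, 0.578]
contact_force: [3.1, -3.1, -3.7]
gripper_width: 0.196
```

```bash
python3 gap.py|head -3
```

```text
t 19.9167 p [0.5311 0.1593 0.0364] r 0.1402 swing~ 1.2465 z-ang err deg 0.31 F tool [1.84 3.75 3.93] w 0.196 q [-0.31  0.49 -0.13  1.97  0.09  0.69 -2.4 ]
-35 bar min 34.6 gaps [(np.float64(52.1), np.float64(57.9)), (np.float64(70.1), np.float64(72.6))]
  bar z 66.8
```

play_rows:
  increments:
    - [[0.00049,0.0004,0],[0,-0.2,0]]
    - [[0,0,0.0004],[0,0,0]]
    - [[0,0,0],[0,0,0]]
    - [[0,0,0],[0,0,0]]

```text
t: 20.3
eef_pos: [0.531, 0.1592, 0.0362]
tool_rot: [0.408, -0.408, 0.578, -0.577]
contact_force: [2.3, -2.3, 0.0]
gripper_width: 0.195
```

```bash
python3 gap.py|head -3
```

```text
t 20.3 p [0.531  0.1592 0.0362] r 0.1403 swing~ 1.2455 z-ang err deg 0.49 F tool [ 1.43 -0.02  2.99] w 0.195 q [-0.3   0.49 -0.13  1.97  0.09  0.69 -2.4 ]
-35 bar min 34.6 gaps [(np.float64(52.1), np.float64(57.9)), (np.float64(69.8), np.float64(72.8))]
  bar z 66.8
```

play_rows:
  increments:
    - [[0,0,0],[0,0,0]]
    - [[0,0,0],[0,0,0]]
    - [[0,0,0],[0,0,0]]
    - [[0,0,0],[0,0,0]]
    - [[0,0,0],[0,0,0]]
    - [[0,0,0],[0,0,0]]
    - [[0,0,0],[0,0,0]]
  gripper: 0.05

```text
t: 20.93
eef_pos: [0.5309, 0.1589, 0.036]
tool_rot: [0.408, -0.408, 0.577, -0.577]
contact_force: [0.2, 0.3, 0.3]
gripper_width: 0.583
```

```bash
python3 gap.py|head -3
```

```text
t 20.9333 p [0.5309 0.1589 0.036 ] r 0.1403 swing~ 1.243 z-ang err deg 0.34 F tool [-0.33 -0.26  0.07] w 0.583 q [-0.3   0.49 -0.13  1.97  0.09  0.69 -2.4 ]
-35 bar min 34.3 gaps [(np.float64(51.8), np.float64(57.9)), (np.float64(69.9), np.float64(72.7))]
  bar z 66.8
```

The arm is held by the catch with the gripper open and no force on it. I'll rise and turn the wrist back.

play_rows:
  increments:
    - [[0,-0.005,0],[0,0,0]]
    - [[0,-0.01,0],[0,0,0]]
    - [[0,-0.015,0],[0,0,0]]
    - [[0,-0.025,0],[0,0,0]]
    - [[0,-0.025,0],[0,0,0]]
    - [[0,-0.025,0],[0,0,0]]
    - [[0,-0.025,0],[0,0,0]]
    - [[0,-0.025,0],[0,0,0]]
    - [[0,-0.025,0],[0,0,0]]
    - [[0,-0.02,0],[0,0,0]]

```text
t: 21.82
eef_pos: [0.5313, 0.159, 0.2393]
tool_rot: [-0.409, 0.407, -0.577, 0.578]
contact_force: [-0.0, 0.3, -1.0]
gripper_width: 0.589
```

play_rows:
  increments:
    - [[0,0,0],[0,-5,0]]
    - [[0,0,0],[0,-5,0]]
    - [[0,0,0],[0,-5,0]]
    - [[0,0,0],[0,-5,0]]
    - [[0,0,0],[0,-5,0]]
    - [[0,0,0],[0,-5,0]]
    - [[0,0,0],[0,-5,0]]
    - [[0,0,0],[0,-5,0]]
    - [[0,0,0],[0,-5,0]]
    - [[0,0,0],[0,-5,0]]
    - [[0,0,0],[0,-5,0]]
    - [[0,0,0],[0,-5,0]]
    - [[0,0,0],[0,-5,0]]
    - [[0,0,0],[0,-5,0]]
    - [[0,0,0],[0,0,0]]

```text
t: 23.07
eef_pos: [0.5309, 0.1587, 0.237]
tool_rot: [0.666, -0.666, 0.238, -0.238]
contact_force: [0.2, -0.2, -0.3]
gripper_width: 0.587
```

Run:
```python
from h import *
o=get_obs(); print(o["t"],o["eef_pos"],toolinfo(o).round(3)[:,[0,2]],o["q"].round(2)); print("inc",inc(o,[.5396,-.2654,.20]))
```

```text
23.0667 [0.53089478 0.15870565 0.23696737] [[ 0.773  0.634]
 [-0.634  0.773]
 [ 0.001  0.001]] [-0.14  0.26 -0.31  1.78  0.09  1.12 -1.17]
inc [ 0.27554131  0.03691837 -0.3225244 ]
```

play_rows:
  increments:
    - [[0.0197,0.0026,-0.023],[0,0,0]]
    - [[0.0197,0.0026,-0.023],[0,0,0]]
    - [[0.0197,0.0026,-0.023],[0,0,0]]
    - [[0.0197,0.0026,-0.023],[0,0,0]]
    - [[0.0197,0.0026,-0.023],[0,0,0]]
    - [[0.0197,0.0026,-0.023],[0,0,0]]
    - [[0.0197,0.0026,-0.023],[0,0,0]]
    - [[0.0197,0.0026,-0.023],[0,0,0]]
    - [[0.0197,0.0026,-0.023],[0,0,0]]
    - [[0.0197,0.0026,-0.023],[0,0,0]]
    - [[0.0197,0.0026,-0.023],[0,0,0]]
    - [[0.0197,0.0026,-0.023],[0,0,0]]
    - [[0.0197,0.0026,-0.023],[0,0,0]]
    - [[0.0197,0.0026,-0.023],[0,0,0]]
    - [[0,0,0],[0,0,0]]
    - [[0,0,0],[0,0,0]]

```text
t: 24.4
eef_pos: [0.5381, -0.2673, 0.1998]
tool_rot: [-0.665, 0.665, -0.241, 0.241]
contact_force: [-0.5, 1.3, 0.3]
gripper_width: 0.588
```

```bash
cat > vial.py <<'E'
from h import *
o,c=snap("wrist"); print(o["t"],o["eef_pos"])
hsv=cv2.cvtColor(c["color"],cv2.COLOR_RGB2HSV); X=cloud(o,c)
m=((hsv[...,0]>160)&(hsv[...,1]>110)&(hsv[...,2]>90)&(np.hypot(X[...,0]-.54,X[...,1]+.265)<.04)).astype(np.uint8)
n,l,s,ce=cv2.connectedComponentsWithStats(m)
for i in range(1,n):
    if s[i,4]<60: continue
    q=(l==i)&(X[...,2]>np.percentile(X[l==i][:,2],60)); v,u=np.nonzero(q)
    print(s[i],ce[i],"z",np.percentile(X[l==i][:,2],[5,50,95]).round(4),"top ctr",X[q].mean(0).round(4),plane(o,c,u.mean(),v.mean(),.058).round(4),"inc",inc(o,[*X[q].mean(0)[:2],o["eef_pos"][2]]).round(4))
r=np.hypot(X[...,0]-o["eef_pos"][0],X[...,1]-o["eef_pos"][1])
E
python3 vial.py
python3 - <<'E'
from h import *
o,c=snap("wrist"); save(c,"v1.png")
E
```

```text
24.4 [ 0.53814078 -0.26734762  0.19983918]
[272 176  20  20 313] [281.20766773 185.59744409] z [0.0522 0.0568 0.058 ] top ctr [ 0.5397 -0.2662  0.0575] [ 0.5398 -0.2661  0.058 ] inc [ 0.0005 -0.      0.0019]
```

View pics/v1.png

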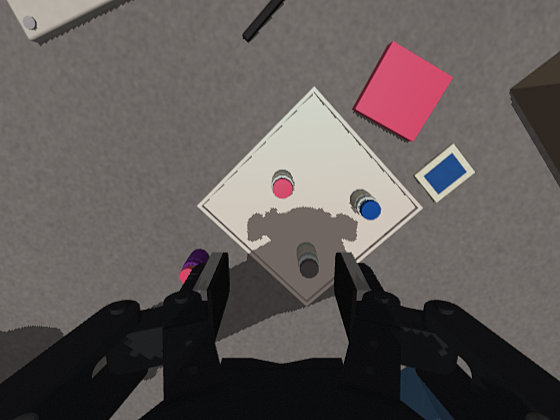

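Pink vial (clear body) at (282,187), almost under the tool. The purple-bodied look-alike at (193,265) is off the tray. Descending to the pink vial.

play_rows:
  increments:
    - [[0.0005,0.015,0.0018],[0,0,0]]
    - [[0,0.015,0],[0,0,0]]
    - [[0,0.015,0],[0,0,0]]
    - [[0,0.015,0],[0,0,0]]
    - [[0,0.015,0],[0,0,0]]
    - [[0,0.015,0],[0,0,0]]
    - [[0,0.015,0],[0,0,0]]
    - [[0,0,0],[0,0,0]]
    - [[0,0,0],[0,0,0]]

```text
t: 25.25
eef_pos: [0.5404, -0.2623, 0.0946]
tool_rot: [0.666, -0.665, 0.239, -0.238]
contact_force: [-0.2, 0.4, 0.1]
gripper_width: 0.586
```

```bash
python3 vial.py
```

```text
25.25 [ 0.54042442 -0.26232237  0.09456127]
[270 212  29  27 614] [283.67752443 224.88110749] z [0.0555 0.0568 0.0579] top ctr [ 0.5398 -0.2662  0.0574] [ 0.54   -0.2661  0.058 ] inc [ 0.002  -0.     -0.0034]
```

play_rows:
  increments:
    - [[0.002,0.01,-0.0034],[0,0,0]]
    - [[0,0.015,0],[0,0,0]]
    - [[0,0.015,0],[0,0,0]]
    - [[0,0.015,0],[0,0,0]]
    - [[0,0.015,0],[0,0,0]]
    - [[0,0.015,0],[0,0,0]]
    - [[0,0.015,0],[0,0,0]]
    - [[0,0.01,0],[0,0,0]]
    - [[0,0.005,0],[0,0,0]]
    - [[0,0,0],[0,0,0]]
    - [[0,0,0],[0,0,0]]

```text
t: 26.22
eef_pos: [0.5402, -0.2681, -0.0199]
tool_rot: [-0.665, 0.666, -0.239, 0.239]
contact_force: [0.2, -0.9, -0.1]
gripper_width: 0.583
```

play_rows:
  increments:
    - [[0,0,0],[0,0,0]]
    - [[0,0,0],[0,0,0]]
    - [[0,0,0],[0,0,0]]
    - [[0,0,0],[0,0,0]]
    - [[0,0,0],[0,0,0]]
    - [[0,0,0],[0,0,0]]
    - [[0,0,0],[0,0,0]]
    - [[0,0,0],[0,0,0]]
  gripper: 0.0
  grip_force: 20

```text
t: 26.88
eef_pos: [0.5405, -0.2682, -0.0194]
tool_rot: [-0.665, 0.666, -0.238, 0.239]
contact_force: [-0.6, 0.9, 6.2]
gripper_width: 0.276
```

play_rows:
  increments:
    - [[0,-0.004,0],[0,0,0]]
    - [[0,-0.006,0],[0,0,0]]
    - [[0,-0.01,0],[0,0,0]]
    - [[0,-0.02,0],[0,0,0]]
    - [[0,-0.02,0],[0,0,0]]
    - [[0,-0.02,0],[0,0,0]]
    - [[0,-0.02,0],[0,0,0]]
    - [[0,-0.02,0],[0,0,0]]
    - [[0,0,0],[0,0,0]]
    - [[0,0,0],[0,0,0]]

```text
t: 27.72
eef_pos: [0.5408, -0.2684, 0.1016]
tool_rot: [-0.665, 0.666, -0.238, 0.24]
contact_force: [0.0, -0.6, -0.7]
gripper_width: 0.269
```

Run:
```python
from h import *
o,c=snap("wrist"); print(o["t"],o["eef_pos"],o["gripper_width"],"inc",inc(o,[.5753,.0025,.10]))
T=toolinfo(o); hsv=cv2.cvtColor(c["color"],cv2.COLOR_RGB2HSV); X=(cloud(o,c)-o["eef_pos"])@T*1e3
m=(hsv[...,0]>160)&(hsv[...,1]>110)&(hsv[...,2]>60)&(np.hypot(X[...,0],X[...,2])<25); Y=X[m]
print("pink in tool",len(Y),np.percentile(Y,[5,50,95],axis=0).round(1))
m=(abs(X[...,0])<13)&(abs(X[...,2])<16)&(X[...,1]>-60)&(X[...,1]<0); Y=X[m]; print("lowest",np.percentile(Y[:,1],[50,95,99]) if len(Y) else None)
```

```text
27.7167 [ 0.54078744 -0.26837541  0.10156433] 0.2692453755716714 inc [-0.14571681  0.00132184  0.23093704]
pink in tool 2620 [[ -7.9 -77.   -7. ]
 [  0.3 -76.    3.1]
 [  8.6 -69.8  10.3]]
lowest [-47.25887216 -26.14785747 -24.02704326]
```

play_rows:
  increments:
    - [[-0.0146,0,0.0171],[0,0,0]]
    - [[-0.0146,0,0.0171],[0,0,0]]
    - [[-0.0146,0,0.0171],[0,0,0]]
    - [[-0.0146,0,0.0171],[0,0,0]]
    - [[-0.0146,0,0.0171],[0,0,0]]
    - [[-0.0146,0,0.0171],[0,0,0]]
    - [[-0.0146,0,0.0171],[0,0,0]]
    - [[-0.0146,0,0.0171],[0,0,0]]
    - [[-0.0146,0,0.0171],[0,0,0]]
    - [[-0.0146,0,0.0171],[0,0,0]]
    - [[0,0,0],[0,0,0]]
    - [[0,0,0],[0,0,0]]
    - [[0,0,0],[0,0,0]]
    - [[0,0,0],[0,0,0]]

```text
t: 28.93
eef_pos: [0.5354, -0.0446, 0.0991]
tool_rot: [-0.665, 0.666, -0.24, 0.239]
contact_force: [0.0, -0.8, -0.8]
gripper_width: 0.274
```

```bash
cat > cup.py <<'E'
from h import *
o,c=snap("wrist"); print(o["t"],o["eef_pos"].round(4),o["gripper_width"])
T=toolinfo(o); hsv=cv2.cvtColor(c["color"],cv2.COLOR_RGB2HSV); X=cloud(o,c)
Y=(X-o["eef_pos"])@T*1e3
m=(hsv[...,0]>95)&(hsv[...,0]<130)&(hsv[...,1]>110)&(np.hypot(X[...,0]-.5753,X[...,1]-.0025)<.04)&(X[...,2]>.021)&(X[...,2]<.032)
v,u=np.nonzero(m); print(len(u),X[m].mean(0).round(4),np.ptp(u),np.ptp(v))
(cu,cv),r=cv2.minEnclosingCircle(np.stack([u,v],1).astype(np.float32)); P=plane(o,c,cu,cv,.026); print("rim circle",cu,cv,r,P.round(4))
m=(hsv[...,0]>160)&(hsv[...,1]>110)&(hsv[...,2]>60)&(np.hypot(Y[...,0],Y[...,2])<25)&(Y[...,1]<-73)
v,u=np.nonzero(m); (a,b),rr=cv2.minEnclosingCircle(np.stack([u,v],1).astype(np.float32)); V=plane(o,c,a,b,X[m][:,2].mean()); print("cap",a,b,rr,V.round(4),"z",X[m][:,2].mean())
print("move in tool", (T.T@np.r_[P[:2]-V[:2],0]).round(4), "lower to foot at .0155:", V[2]-.054-.0155)
E
python3 cup.py; python3 -c "
from h import *
o,c=snap('wrist'); save(c,'c1.png')"
```

```text
28.9333 [ 0.5354 -0.0446  0.0991] 0.27372569849916367
707 [0.5749 0.0026 0.0247] 49 51
rim circle 281.7276306152344 128.39007568359375 25.75486946105957 [0.5752 0.0024 0.026 ]
cap 281.4434814453125 312.90350341796875 28.071346282958984 [ 0.5369 -0.0436  0.1751] z 0.17509383830716488
move in tool [ 0.0002 -0.0001  0.0598] lower to foot at .0155: 0.10559383830716489
```

View pics/c1.png

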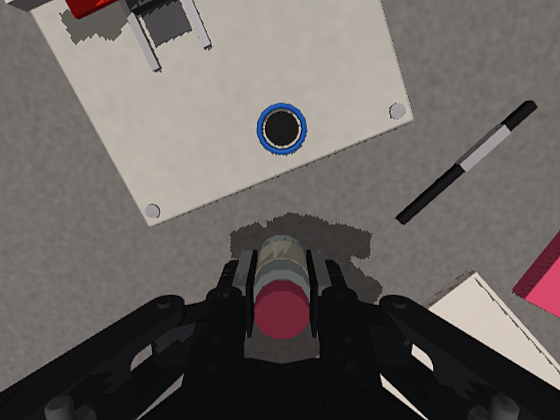

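play_rows:
  increments:
    - [[0,0,0.015],[0,0,0]]
    - [[0,0,0.015],[0,0,0]]
    - [[0,0,0.015],[0,0,0]]
    - [[0.0002,0,0.0148],[0,0,0]]
    - [[0,0.015,0],[0,0,0]]
    - [[0,0.015,0],[0,0,0]]
    - [[0,0.015,0],[0,0,0]]
    - [[0,0.015,0],[0,0,0]]
    - [[0,0.01,0],[0,0,0]]
    - [[0,0,0],[0,0,0]]
    - [[0,0,0],[0,0,0]]
    - [[0,0,0],[0,0,0]]

```text
t: 30.03
eef_pos: [0.575, 0.0034, 0.0303]
tool_rot: [0.666, -0.665, 0.238, -0.239]
contact_force: [-0.0, -0.4, -1.4]
gripper_width: 0.275
```

```bash
cat > cap.py <<'E'
from h import *
o,c=snap("wrist"); print(o["t"],o["eef_pos"].round(4),o["contact_force"].round(1))
T=toolinfo(o); hsv=cv2.cvtColor(c["color"],cv2.COLOR_RGB2HSV); X=cloud(o,c); Y=(X-o["eef_pos"])@T*1e3
m=(hsv[...,0]>160)&(hsv[...,1]>110)&(hsv[...,2]>60)&(np.hypot(Y[...,0],Y[...,2])<25)&(Y[...,1]<-73)
v,u=np.nonzero(m); (a,b),rr=cv2.minEnclosingCircle(np.stack([u,v],1).astype(np.float32)); V=plane(o,c,a,b,X[m][:,2].mean()); print("cap",V.round(4))
print("move in tool", (T.T@np.r_[np.array([.5752,.0024])-V[:2],0]).round(4), "foot z",V[2]-.054)
E
python3 cap.py
```

```text
30.0333 [0.575  0.0034 0.0303] [-0.  -0.4 -1.4]
cap [0.5762 0.0044 0.1063]
move in tool [ 0.0004 -0.     -0.0022] foot z 0.05232560775413927
```

play_rows:
  increments:
    - [[0.0004,0,-0.002],[0,0,0]]
    - [[0,0.005,0],[0,0,0]]
    - [[0,0.006,0],[0,0,0]]
    - [[0,0.006,0],[0,0,0]]
    - [[0,0.006,0],[0,0,0]]
    - [[0,0.006,0],[0,0,0]]
    - [[0,0.004,0],[0,0,0]]
    - [[0,0.002,0],[0,0,0]]
    - [[0,0,0],[0,0,0]]
    - [[0,0,0],[0,0,0]]

```text
t: 30.92
eef_pos: [0.5732, 0.0011, -0.0055]
tool_rot: [-0.665, 0.666, -0.239, 0.239]
contact_force: [1.2, 0.5, -0.7]
gripper_width: 0.272
```

```bash
python3 cap.py
```

```text
30.9167 [ 0.5732  0.0011 -0.0055] [ 1.2  0.5 -0.7]
cap [0.5746 0.0022 0.0705]
move in tool [ 0.0003 -0.      0.0006] foot z 0.016510586192784747
```

Centred in the cup, with the foot about 2 mm above the floor. I'll ease it down until it touches.

play_rows:
  increments:
    - [[0,0.0008,0.0006],[0,0,0]]
    - [[0,0.0006,0],[0,0,0]]
    - [[0,0.0004,0],[0,0,0]]
    - [[0,0,0],[0,0,0]]
    - [[0,0,0],[0,0,0]]

```text
t: 31.38
eef_pos: [0.5736, 0.0015, -0.0071]
tool_rot: [-0.665, 0.666, -0.239, 0.239]
contact_force: [0.3, -0.1, 0.4]
gripper_width: 0.271
```

```bash
python3 cap.py
```

```text
31.3833 [ 0.5736  0.0015 -0.0071] [ 0.3 -0.1  0.4]
cap [0.5748 0.0024 0.0689]
move in tool [0.0003 0.     0.0002] foot z 0.014922795625650097
```

play_rows:
  increments:
    - [[0,0.0006,0],[0,0,0]]
    - [[0,0,0],[0,0,0]]
    - [[0,0,0],[0,0,0]]

```text
t: 31.68
eef_pos: [0.5735, 0.0016, -0.0078]
tool_rot: [-0.665, 0.666, -0.239, 0.239]
contact_force: [0.1, -0.1, -0.1]
gripper_width: 0.27
```

play_rows:
  increments:
    - [[0,0,0],[0,0,0]]
    - [[0,0,0],[0,0,0]]
    - [[0,0,0],[0,0,0]]
    - [[0,0,0],[0,0,0]]
    - [[0,0,0],[0,0,0]]
    - [[0,0,0],[0,0,0]]
    - [[0,0,0],[0,0,0]]
  gripper: 0.05

```text
t: 32.27
eef_pos: [0.5736, 0.0016, -0.0078]
tool_rot: [-0.666, 0.666, -0.239, 0.239]
contact_force: [0.4, 0.8, 0.7]
gripper_width: 0.585
```

play_rows:
  increments:
    - [[0,-0.004,0],[0,0,0]]
    - [[0,-0.008,0],[0,0,0]]
    - [[0,-0.015,0],[0,0,0]]
    - [[0,-0.02,0],[0,0,0]]
    - [[0,-0.025,0],[0,0,0]]
    - [[0,-0.025,0],[0,0,0]]
    - [[0,-0.025,0],[0,0,0]]
    - [[0,-0.025,0],[0,0,0]]
    - [[0,-0.025,0],[0,0,0]]
    - [[0,-0.025,-0.01],[0,0,0]]
    - [[0,-0.01,-0.02],[0,0,0]]
    - [[0,0,-0.02],[0,0,0]]
    - [[0,0,0],[0,0,0]]
    - [[0,0,0],[0,0,0]]
    - [[0,0,0],[0,0,0]]

```text
t: 33.52
eef_pos: [0.5419, -0.0364, 0.1996]
tool_rot: [0.666, -0.665, 0.239, -0.239]
contact_force: [-0.8, 0.4, -0.3]
gripper_width: 0.588
```

Run:
```python
from h import *
o,c=snap("wrist"); s=read_camera("scene"); print(o["t"],o["eef_pos"],o["contact_force"].round(1))
X=cloud(o,c); hsv=cv2.cvtColor(c["color"],cv2.COLOR_RGB2HSV)
m=(hsv[...,0]>160)&(hsv[...,1]>110)&(np.hypot(X[...,0]-.5752,X[...,1]-.0024)<.03); print("cap",X[m&(X[...,2]>.06)].mean(0),X[m][:,2].max())
a=cv2.resize(c["color"],(400,300),interpolation=cv2.INTER_AREA); b=cv2.resize(s["color"][150:300,230:430],(400,300),interpolation=cv2.INTER_CUBIC)
cv2.imwrite("pics/end.png",cv2.hconcat([a,b])[:,:,::-1])
```

```text
33.5167 [ 0.54193094 -0.03639499  0.199611  ] [-0.8  0.4 -0.3]
cap [0.57495296 0.00242006 0.08313805] 0.3784809939357599
```

View pics/end.png

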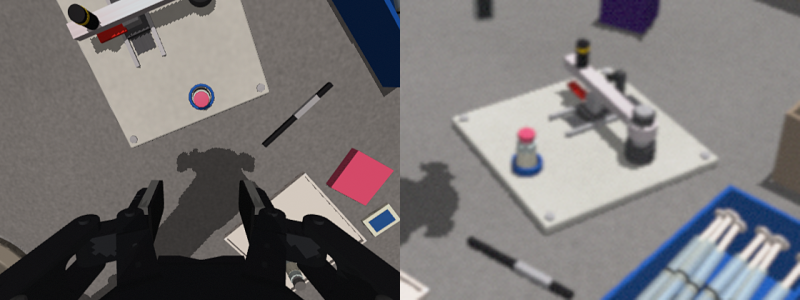

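The vial stands upright in the blue cup (left view (201,97), right view (527,150)). The arm is still cocked over the catch (left view (140,15)), and the gripper is clear. Handing in.

```bash
python3 -c "
from station import hand_in; print(hand_in())"
```

```text
the job is handed in; nothing more can be done
None
```

The flipper is cocked and the pink-capped vial stands upright in its blue cup. I handed the job in at about 33.5 s of the 72 s allowed.

- **Cocking:** I lifted the arm about 9.5 mm by the knob, drew it back over the catch, set it down behind the sear and eased it forward. The bar stopped against the sear and the tool's pull fell from about 5 N to 1.4 N. When I let go, it stayed held.
- **Vial:** I gripped the pink vial by its body on the tray and lowered it centred into the cup. I released it with the foot at the cup floor, within about a millimetre.
- **Last checks:** The final wrist and scene pictures show the arm still cocked and the vial upright in the cup. The gripper was clear, with the force reading near zero. I did not measure the other objects again; those in view look unmoved.

**What disagreed:**
- **Fingertip offset:** The real fingertips sit about 40 mm short of the reported TCP. My first grip therefore closed in the air above the knob without touching it, and I allowed for the offset after that.
- **Buffer contact:** While drawing back I pressed the buffer lightly, by about 0.8 mm (roughly 2 N). That is well under its 14 N limit.
- **Tray contact:** Gripping the vial briefly read 6 N upward on the tool, probably the fingertips or the vial on the tray.

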